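Hold a framed picture at the index for a raking-light exposure

ROBOT

A 7-joint arm with a two-finger parallel gripper is mounted at the origin on the work surface. World frame = base frame: x ahead of the robot, y to its left, z up, the work surface at z = 0. Lengths are in m, angles in rad, forces in N, time in s.
With the tool pointing down it reaches from about 0.425 to 0.95 m from the base axis. Payload 4.7 kg.
Tool frame: the origin (TCP) lies between the finger pads; the fingertips stand 25 mm ahead of it and the grasp point (between the pads) lies 6 mm ahead of it; z points along the fingers, y is the line along which they close (so a half turn about z gives the same grasp; the last joint's range is limited). The gripper opens to 85 mm and grips with 20 to 120 N. Pads are 22 mm wide; open, the fingers measure 114 mm over their backs; the gripper's body (76 mm by 85 mm) begins 54 mm behind the grasp point. The pads swing forward as they close: fully open they stand 13 mm farther back than shut.
Start: joints at [1.092, 0.469, -0.049, 1.532, 0.024, 1.141, -0.082], TCP at [0.294, -0.608, 0.256] pointing down, gripper open.
Joint ranges: [-2.59, 2.59], [-0.33, 1.99], [-1.39, 1.29], [0.1, 2.45], [-1.04, 4.18], [0.21, 1.99], [-2.66, 2.66]. Speed limits (rad/s): [2.57, 2.57, 3.14, 3.14, 3.14, 3.14, 3.14].

INTERFACE

Orientations are given as a 3x3 rotation matrix whose columns are the frame's x, y, z axes.
In Python, from rig import * gives the robot as it stands. Calls block until the motion is done:
- movep(position, orientation): joint-space move of the TCP to a pose.
- move_l(position, attitude=None, feed=0.15, until_force=None): straight line of the TCP; attitude=None keeps the orientation; feed is the mean speed in m/s. With until_force (N) it stops when the force on the tool has changed by that much, and returns True; else False.
- move_joints(angles): joint-space move.
- command_gripper(opening, newtons=None): finger opening in m; newtons is the grip in N (None keeps the last); returns when the fingers have stopped.
- sleep(seconds).
- inverse_kinematics(position, orientation): joint angles nearest the present ones, or None.
- sense(): the state.
- camera(name): name is "scene" or "top" or "wrist"; returns (picture, depth): 384x512x3 uint8, red, green, blue; 384x512 float32, m along the optical axis (not along the pixel's ray), 0 where there is no reading.
- camera_params(name): a dict with "K" (3x3 intrinsics, pixels), "dist" ([k1, k2, p1, p2, k3] as OpenCV has them; the pictures are not rectified), "position" and "rotation" of the camera in the world; the wrist camera has in their place "tool_from_camera" (4x4, takes a point from camera to tool coordinates, whose origin is the TCP and whose axes are the flange's). Camera axes: x right, y down, z forward; pixel columns grow to the right and rows downward; lengths in m; the calibration is good to about 2 mm. A picture is of the moment at which its call begins: read the wrist's pose just before it. camera_params takes no time and is no camera call.
A pose or a line that the arm cannot do raises Unreachable and nothing moves.
- finish_job(): hands the job in; it is judged then, once.
The state is a dict: "time_s": time; "joint_pos": joint angles; "qd": joint speeds; "joint_efforts": joint torques, N m; "position": TCP position; "tcp_rot": TCP orientation; "wrist_force": force on the tool from outside, world axes, zero at the start; "ft_torque": the same for the moment, N m; "finger_gap": finger opening in m; "gripper_force": force on a finger pad.
Only numpy, scipy, OpenCV 4.12 (cv2) and the standard library are available. Lean on these libraries where they do the work, as an engineer would, in place of code of your own. Each camera call takes 0.05 s, during which the arm holds its last target. There are 200 camera calls.

TASK

Turn the small framed picture on the copy stand only by sliding the black knob, never touching the picture, its turning head, the brass fork or the index clip, until the pointer stands at the index clip on the arc, and keep it there, no more than 15 mm off, for a 6 second exposure. The head is top-heavy and its drive is springy, so it falls to one side or the other unless the knob keeps correcting it. Then lower the picture gently back onto the rest it came from, without letting it bang on either rest, let go of the knob and leave the other things on the bench alone.

Things in the scene. Friction and masses are not known exactly. Their poses are not given: they have to be found in the camera images.
- stand: Copy stand, fixed to the bench. Plywood base 300 x 300 x 12 mm, x -190 to 110 mm, y +-150 mm. Origin on the bench surface, z up; its x points away from the robot (knob at -x, picture at +x), y along the knob's rail. Column 30 x 50 mm at x = 12 mm, white arc scale on it up to z = 342 mm. Picture, pointer and counterweight swing in the upright plane at x = 40 to 80 mm.
- axle (a point): Point on the level axle of the turning head, parallel to the stand's x, at x = 0, y = 0, z = 135 mm in the stand's frame. Behind the column, at x = -20 mm, a crank on the axle hangs down with a pin 55 mm below the axle.
- rest (a point): Top of the rubber-topped post, 22 mm across and 53 mm tall, on which the picture frame's lower edge rests at the start (cradle -0.35), at y = +102 mm of the stand. A like post stands at y = -102 mm for the other end of the turn.
- carriage (a joint): Place of the carriage with the knob along the stand's y (m), 0 in mid-rail, range -0.075 to 0.075; starts at -0.02. 0.4 kg, rail friction about 1.5 N plus 3 N per m/s: stays where left. Through soft springs it pulls the crank pin 55 mm below the axle with about 15.9 N/m x (carriage - 0.055 sin(cradle)): a positive carriage drives the cradle positive, by about 0.87 N m per m.
- fork: Brass fork, 18 mm wide, between two coil springs on a level rod that goes with the carriage, 80 mm above the bench; its slot takes the crank pin. Origin on the rod. It belongs to the turning head and is not to be touched.
- knob_grip (a point): Point to grip on the black upright round knob, 28 mm across, 55 mm tall, on the carriage: on the knob's axis, 25 mm below its top, 30 mm above the carriage's top face, 74 mm above the bench. In the stand's frame x = -150 mm, y = carriage. Free all round and above; the nearest thing at that height is the spring rod, 95 mm away (240 mm long, along y).
- cradle (a joint): Turn of the picture head (rad), 0 with the pointer straight up, positive about the stand's +x (pointer leans to the stand's -y). Range +-0.35, on a rest at each end; starts resting at -0.35. Nominal 1.32 kg, inertia 0.0125 kg m2, toppling torque 0.086 N m x sin(cradle), damping 0.006 N m s/rad; the first three vary together, -20 to +25 %. Knob still, it falls, time constant 0.6 s.
- pointer_tip (a point): Tip of the pointer on the cradle, 170 mm from the axle, at x = 46 mm of the stand. The cradle is a gilt frame 260 x 170 x 20 mm with a picture, its middle 45 mm above the axle, a steel counterweight 83 mm below the axle and the pointer above.
- index (a joint): Angle of the index clip on the arc (rad), same zero and sense as the cradle: the pointer stands at the index when cradle = index. Between -0.15 and 0.15; a stiff clip, not to be touched.
- index_tip (a point): The point at which the index clip, a dark steel clip 14 mm wide with a narrow tongue pointing to the axle, indicates: 170 mm from the axle, at x = 46 mm in the stand's frame, so it coincides with the pointer's tip when the reading is right.
- glue: Bystander: green glue bottle, 52 mm across, 160 mm tall, origin under its middle, left of the stand.
- jar: Bystander: glass jar with steel cap, 64 mm across, 75 mm tall, origin under its middle, left of the stand.
- bowl: Bystander: white bowl, 110 mm across, 50 mm tall, origin under its middle, right of the stand.
- tape: Bystander: black tape-measure case 75 x 35 x 65 mm, origin under its middle, right of the stand.

How it is judged:
On the way:
1. the pointer is kept at the index, within 15 mm, for 6 s (distance between pointer_tip and index_tip below 0.015 m), for 6 s.
At the end, for the whole second after the job is handed in: After the 6 s hold within 15 mm of the index, the picture lies at rest on the rest it started from (cradle below -0.32 rad), the knob is released, the index clip has moved less than 8 mm and the glue, jar, bowl and tape less than 30 mm (value of joint cradle below -0.32 rad and angular speed of cradle below 0.1 rad/s and distance of index_tip from where it was at the start of the episode below 0.008 m and distance of each of glue, jar, bowl, tape from where it was at the start of the episode below 0.03 m); the robot touches nothing.
It fails at once if the picture bangs on a rest: arriving faster than 0.4 rad/s within the last 0.03 rad of its turn ((value of joint cradle below -0.32 rad and velocity of joint cradle below -0.4 rad/s) or (value of joint cradle above 0.32 rad and velocity of joint cradle above 0.4 rad/s)).
It fails at once if the robot touches the picture, its head, pointer, counterweight or fork (contact force between any of the arm, the fingers and cradle above 0.5 N or contact force between any of the arm, the fingers and fork above 0.5 N).
It fails at once if the robot touches the index clip (contact force between any of the arm, the fingers and index above 0.5 N).
It fails at once if a bystander is knocked (distance of any of glue, jar, bowl, tape from where it was at the start of the episode above 0.05 m).
It also fails if it takes over 58 s, if anything falls off the work surface, if the arm or the gripper's body presses on something with over 40 N, if the wrist force passes 120 N, or if a joint passes its speed limit or range.

## Working session

There is one attempt and no reset: what is moved stays moved. The work goes in short steps, each a Python script; the robot and the scene stay as the last script left them, time stands still between calls to the robot, and variables do not carry over. Pictures are saved under pics/ and viewed, at most 10 in all, crops included, and the job is handed in when it is done.

```bash
ls; mkdir -p pics
python3 - <<'E'
from rig import *
import cv2,numpy as np
s=sense();print(s['time_s'],s['position'])
for n in("scene","top"):
    p,d=camera(n);cv2.imwrite(f'pics/{n}0.png',p[:,:,::-1]);np.savez(f'{n}0.npz',p=p,d=d)
    c=camera_params(n);print(n,c)
print(camera_params("wrist"),sense()['time_s'])
E
```

```text
pics
0.0 [ 0.29326101 -0.60736398  0.25523249]
scene {'K': array([[349.98870039,   0.        , 254.96778333],
       [  0.        , 349.98870039, 193.92735707],
       [  0.        ,   0.        ,   1.        ]]), 'dist': array([-0.06271785,  0.        ,  0.        ,  0.        ,  0.        ]), 'position': array([1.21247628, 0.33664049, 0.85252422]), 'rotation': array([[-0.46632754,  0.60192859, -0.64824424],
       [ 0.8844726 ,  0.30424456, -0.35375622],
       [-0.0157112 , -0.73832054, -0.67426696]])}
top {'K': array([[452.8378404 ,   0.        , 258.90432747],
       [  0.        , 452.8378404 , 188.67880173],
       [  0.        ,   0.        ,   1.        ]]), 'dist': array([-0.17878139,  0.        ,  0.        ,  0.        ,  0.        ]), 'position': array([ 0.35994952, -0.01135929,  1.53368556]), 'rotation': array([[ 0.01752652, -0.98491588,  0.17214393],
       [-0.99982855, -0.01829321, -0.00286829],
       [ 0.00597409, -0.17206415, -0.98506763]])}
{'K': array([[324.88401271,   0.        , 262.167229  ],
       [  0.        , 324.88401271, 188.84731234],
       [  0.        ,   0.        ,   1.        ]]), 'dist': array([-0.07349378,  0.        ,  0.        ,  0.        ,  0.        ]), 'tool_from_camera': array([[ 6.45193981e-05, -9.48173934e-01, -3.17751770e-01,
         8.32057650e-02],
       [ 9.99998721e-01,  5.68989260e-04, -1.49481927e-03,
        -3.58594634e-05],
       [ 1.59814601e-03, -3.17751267e-01,  9.48172758e-01,
        -1.16185677e-01],
       [ 0.00000000e+00,  0.00000000e+00,  0.00000000e+00,
         1.00000000e+00]])} 0.1
```

View pics/scene0.png

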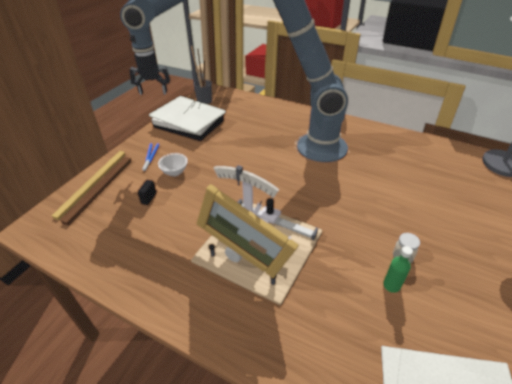

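View pics/top0.png

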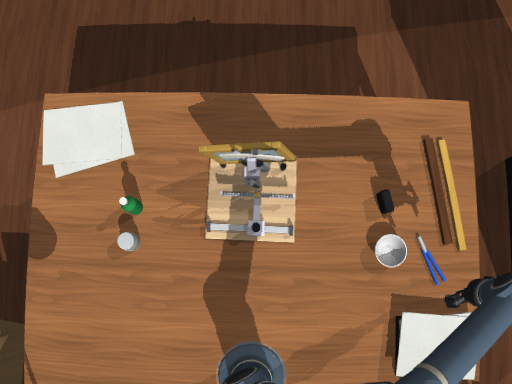

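The scene view shows the frame around (245,230) px and the white arc with its pointer and clip around (245,175). In the top view the stand covers (205..298,140..243), with the black knob at (256,228). The bystanders are well clear of it. I'll zoom in on both.

Run:
```python
import cv2,numpy as np
s=cv2.imread('pics/scene0.png')[155:245,195:325];t=cv2.imread('pics/top0.png')[135:245,200:304]
cv2.imwrite('pics/crop_s.png',cv2.resize(s,None,fx=6,fy=6,interpolation=cv2.INTER_CUBIC))
cv2.imwrite('pics/crop_t.png',cv2.resize(t,None,fx=5,fy=5,interpolation=cv2.INTER_CUBIC))
```

```text
(no output)
```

View pics/crop_s.png

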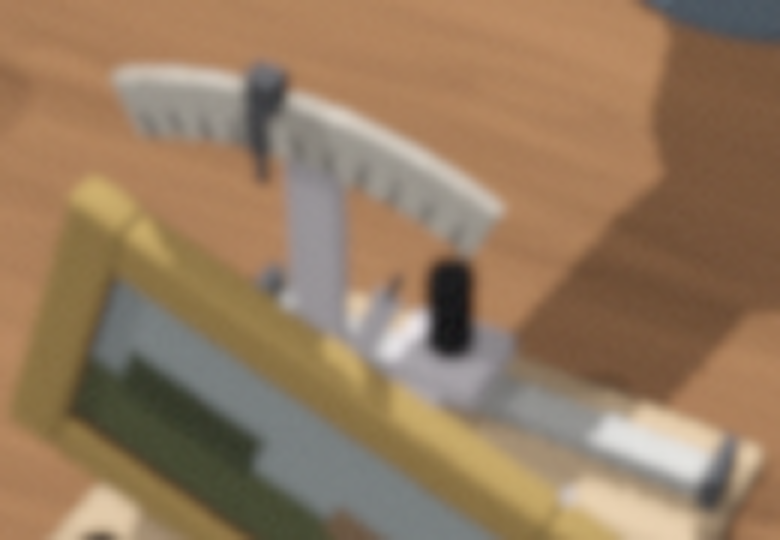

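View pics/crop_t.png

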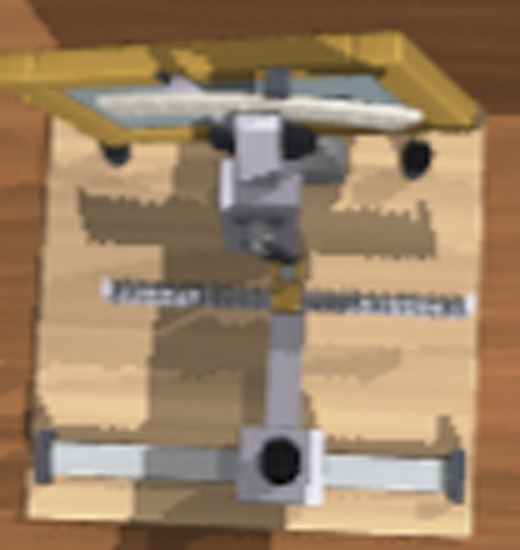

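In the scene view the clip's tongue tip is at about (238.7,185) px and the pointer tip about (260.8,201.8). The knob top is at (270,199) in the scene view and (256,227) in the top view. Next I'll measure from both views.

```bash
cat > h.py <<'E'
import cv2,numpy as np
from rig import *
P={n:camera_params(n) for n in("scene","top")}
def rays(n,uv):
    c=P[n];q=cv2.undistortPoints(np.float64(uv).reshape(-1,1,2),c["K"],c["dist"])[:,0]
    return c["position"],np.c_[q,np.ones(len(q))]@c["rotation"].T
def onplane(n,uv,p0,nrm):
    o,d=rays(n,uv); return o+d*(((p0-o)@nrm)/(d@nrm))[:,None]
def onz(n,uv,z): return onplane(n,uv,np.array([0,0,z]),np.array([0,0,1.]))
def two(ua,ub):
    (a,d),(b,e)=rays("scene",ua),rays("top",ub);d,e=d[0],e[0]
    t=np.linalg.lstsq(np.c_[d,-e],b-a,rcond=None)[0];p,q=a+t[0]*d,b+t[1]*e
    return (p+q)/2,np.linalg.norm(p-q)
def gold(img):
    h=cv2.cvtColor(img,cv2.COLOR_RGB2HSV)
    m=cv2.inRange(h,(20,110,70),(30,255,255));m[:140]=0;m[300:]=0;m[:,:170]=0;m[:,340:]=0
    n,l,st,_=cv2.connectedComponentsWithStats(m)
    return (l==1+st[1:,4].argmax()).astype(np.uint8)
E
python3 - <<'E'
from h import *
t=np.load('top0.npz')['p'];s=np.load('scene0.npz')['p']
# knob top
for n,im,(u,v) in(("top",t,(256,227)),("scene",s,(270,205))):
    g=im.max(2);m=np.zeros_like(g);m[v-16:v+16,u-10:u+10]=(g[v-16:v+16,u-10:u+10]<50)
    ys,xs=np.nonzero(m);print(n,"knob px",len(xs),xs.min(),xs.max(),ys.min(),ys.max(),xs.mean(),ys.mean())
    if n=="top": kt=[xs.mean(),ys.mean()]
print("knob two view",two([270.3,200.5],[kt[0],kt[1]]), onz("top",[kt],.095))
# base corners & edges, top view, z=.012
c=np.array([[28,518],[470,535],[483,118],[50,115]])/5.+[200,135]-.4
w=onz("top",c,.012);print(w.round(4))
near=w[0]-w[1];print("near edge len",np.linalg.norm(near),"yaw",np.arctan2(-near[0],near[1]), "side",np.arctan2(*(w[2]-w[1])[[1,0]]), np.arctan2(*(w[3]-w[0])[[1,0]]))
# rail ends (end blocks), at z about .03
r=onz("top",np.array([[43,455],[455,475]])/5.+[200,135]-.4,.03);print("rail",r.round(4),np.arctan2(-(r[0]-r[1])[0],(r[0]-r[1])[1]))
g=gold(s);print("gold px",g.sum(),cv2.boundingRect(g));cv2.imwrite('pics/gold.png',g*255)
E
```

```text
top knob px 54 253 259 223 231 255.7962962962963 226.92592592592592
scene knob px 67 267 272 200 213 269.8358208955224 206.13432835820896
knob two view (array([ 0.48726915, -0.0063421 ,  0.09200287]), np.float64(0.003217653340933212)) [[ 0.48764652 -0.007825    0.095     ]]
[[ 0.4536  0.1617  0.012 ]
 [ 0.4478 -0.1354  0.012 ]
 [ 0.7353 -0.143   0.012 ]
 [ 0.7319  0.1567  0.012 ]]
near edge len 0.29712442509096326 yaw -0.019691896505264636 side -0.02638118023199739 -0.017833453543058517
rail [[ 0.4947  0.151   0.03  ]
 [ 0.4865 -0.1236  0.03  ]] -0.029929881853980378
gold px 1513 (199, 185, 98, 91)
```

```bash
cat >> h.py <<'E'
yaw=-.023; RS=np.array([[np.cos(yaw),-np.sin(yaw),0],[np.sin(yaw),np.cos(yaw),0],[0,0,1]]); O=np.array([.639,.0088,0])
def st(w): return (np.asarray(w)-O)@RS       # world -> stand
def wd(p): return O+RS@np.asarray(p)         # stand -> world
def onx(n,uv,x): return st(onplane(n,uv,wd([x,0,0]),RS[:,0]))[:,1:]-[0,.135]   # (y,z) about axle
def pol(q): return np.hypot(*q.T), np.arctan2(-q[:,0],q[:,1])
def edge(img,x=.05):
    """turn of the frame from its upper edge, and that edge's distance from the axle"""
    g=gold(img);c=np.nonzero(g.any(0))[0];uv=np.c_[c,g.argmax(0)[c]-.5]
    q=onx("scene",uv,x)
    for k in range(3):
        vx,vy,a,b=cv2.fitLine(q.astype(np.float32),cv2.DIST_HUBER,0,.001,.001).ravel()
        if vx<0: vx,vy=-vx,-vy
        r=abs((q-[a,b])@[-vy,vx]); q=q[r<max(.003,2.5*np.median(r))]
    return np.arctan2(vy,vx),abs(-vy*a+vx*b),len(q)
E
python3 - <<'E'
from h import *
s=np.load('scene0.npz')['p'];t=np.load('top0.npz')['p']
print("clip, pointer",[pol(onx("scene",[[238.3,184.6],[260.6,201.6]],.046))])
for x in(.04,.05,.06,.07,.08): print(x,edge(s,x))
cv2.imwrite('pics/arc.png',cv2.resize(np.hstack([s[155:225,205:275],t[145:165,215:290][:, :70].repeat(1,0) if 0 else np.zeros((70,1,3),np.uint8)])[:,:,::-1],None,fx=8,fy=8,interpolation=cv2.INTER_CUBIC))
E
```

```text
clip, pointer [(array([0.18032739, 0.16200874]), array([ 0.01687686, -0.35516296]))]
0.04 (np.float32(-0.35170373), np.float32(0.096653976), 73)
0.05 (np.float32(-0.35170373), np.float32(0.10986094), 73)
0.06 (np.float32(-0.35170373), np.float32(0.123067915), 73)
0.07 (np.float32(-0.35170373), np.float32(0.13627487), 73)
0.08 (np.float32(-0.35170373), np.float32(0.14948183), 73)
```

View pics/arc.png

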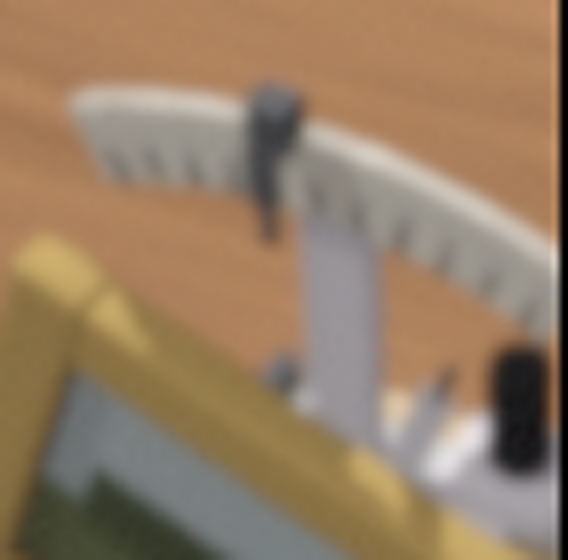

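Here the clip's outer end is at (239.4,166.5) px and its tongue tip at (238.6,184.8). The pointer tip is at (260.5,201.5). I'll cross-check the clip's angle between the two views.

Run:
```python
from h import *
for ub in([254.6,149.5],[254.6,152.5]):
  p,e=two([239.2,168],ub);print("clip outer",st(p),e,pol((st(p)[1:]-[0,.135])[None]))
t=np.load('top0.npz')['p'];print(t[146:160:1,248:262].min(2))
print("top z .335", st(onz("top",[[254.6,151]],.335)))
# arc ends in both views
for ua,ub in(([214.5,168],[219,155.5]),([277.5,191],[284,158.5])): p,e=two(ua,ub);print("arc end",st(p),e)
print(pol(onx("scene",[[238.6,184.9],[238.6,187],[237.9,173]],.046)))
```

```text
clip outer [ 0.03319911 -0.00800818  0.35422166] 0.003115711410038059 (array([0.21936788]), array([0.03651383]))
clip outer [ 0.02709705 -0.00986119  0.34910516] 0.0004788707731037333 (array([0.21433213]), array([0.04602516]))
[[ 46  47  47  46  46  46  46  47  47  47  47  47  47  47]
 [ 47  47  47  47  47  46  45  46  46  47  45  44  44  45]
 [ 44  42  41  42  38  60  65  59  57  54  43  36  36  37]
 [ 34  34  34  49  52  82  86  81  81  83  68  54  53  43]
 [ 29  33  30  50  52  79  85  83  83  96  94  87  94  93]
 [ 59  66  69 111 107  85  85  84  83  98 123 132 131 132]
 [ 68  67  67 108 104  83  85  83  84  93 118 130 129 130]
 [131 112  97 128 111  73  71  72  77  88 116 129 128 128]
 [194 184 181 185 151 105  92  94  78 116 164 182 183 185]
 [194 189 182 181 174 172 175 176 185 204 215 219 220 223]
 [186 182 166 165 165 167 168 168 171 176 178 178 179 190]
 [137 134 129 130 116 107 108 107 143 162 161 162 172 172]
 [191 189 191 192 189 188 205 172 133 130 139 145 148 149]
 [204 204 206 219 224 224 226 186 107  71  78  79  77  76]]
top z .335 [[ 0.03483767 -0.00927102  0.335     ]]
arc end [0.04927883 0.02534145 0.38000332] 0.14245329429070935
arc end [ 0.00195349 -0.0132435   0.27928887] 0.16848021676332822
(array([0.17970573, 0.17299738, 0.21564698]), array([0.01254234, 0.01516605, 0.00993463]))
```

```bash
cat >> h.py <<'E'
RT=np.c_[-RS[:,0],RS[:,1],[0,0,-1.]]
XK=-.152
def tcp(c,z=.080): return wd([XK,c,z])
E
python3 - <<'E'
from h import *
p=lambda *a:print(round(sense()['time_s'],3),*a)
for ua,ub in(([214.5,168],[284,158.5]),([277.5,191],[219,155.5])): q,e=two(ua,ub);print("arc end",st(q).round(4),e)
for z in(.25,.08): print(z,[inverse_kinematics(tcp(c,z),RT) is not None for c in(-.075,0,.075)])
movep(tcp(-.02,.25),RT);p(st(sense()['position']))
for d,f in((.003,.15),(.003,.05),(.010,.15),(.02,.3),(.0003,.05)):
    t0=sense()['time_s'];move_l(tcp(-.02+d,.25),RT,feed=f);p(d,f,'dur',sense()['time_s']-t0,st(sense()['position'])[1]);
    t0=sense()['time_s'];move_l(tcp(-.02,.25),RT,feed=f);p('back',sense()['time_s']-t0,st(sense()['position'])[1])
s=camera("scene")[0];print(edge(s));cv2.imwrite('pics/s1.png',s[:,:,::-1]);np.savez('wr.npz',p=camera("wrist")[0],pos=sense()['position'],R=sense()['tcp_rot'])
cv2.imwrite('pics/w1.png',np.load('wr.npz')['p'][:,:,::-1])
E
```

```text
arc end [ 0.0209 -0.0896  0.3158] 0.0037618359413354057
arc end [0.0232 0.0887 0.3158] 0.0008232247708444138
0.25 [True, True, True]
0.08 [True, True, True]
2.35 [-0.15173104 -0.02103098  0.24989982]
2.6 0.003 0.15 dur 0.25 -0.017100172924572884
2.85 back 0.25 -0.020430315307985752
3.1 0.003 0.05 dur 0.25 -0.01663399568296262
3.35 back 0.25 -0.020353941222174456
3.6 0.01 0.15 dur 0.25 -0.009298073371722788
3.85 back 0.25 -0.02096783255905115
4.1 0.02 0.3 dur 0.24999999999999956 0.001137881781563731
4.35 back 0.25 -0.0216324182222137
4.6 0.0003 0.05 dur 0.25 -0.01918869265152439
4.85 back 0.25 -0.019850202862997362
(np.float32(-0.3450282), np.float32(0.10901606), 69)
```

View pics/w1.png

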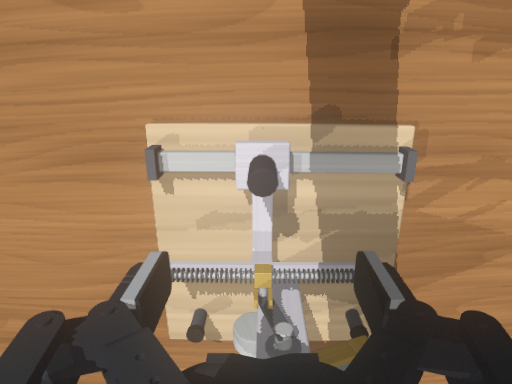

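The wrist view shows the knob from (263,160) at its base to (263,183) at its top, the fork at (264,276), and open fingers clear of everything. I'll check the knob top with this third view, then grip it.

Run:
```python
from h import *
w=np.load('wr.npz');c=camera_params("wrist");T=c["tool_from_camera"]
def W(uv,z):
    q=cv2.undistortPoints(np.float64([[uv]]),c["K"],c["dist"])[0,0]
    d=w['R']@(T[:3,:3]@np.r_[q,1]);o=w['pos']+w['R']@T[:3,3];return st(o+d*(z-o[2])/d[2])
k=W((263,182),.099);print("knob top",k,"rail ends",W((153,162),.03),W((408,164),.03))
p=lambda *a:print(round(sense()['time_s'],3),*a)
move_l(tcp(-.02,.14),RT,feed=.25);p(st(sense()['position']),sense()['wrist_force'])
hit=move_l(tcp(-.02),RT,feed=.12,until_force=8);p(hit,st(sense()['position']),sense()['wrist_force'])
if not hit:
    command_gripper(.0,30);s=sense();p(s['finger_gap'],s['gripper_force'],s['wrist_force'],st(s['position']))
    print(edge(camera("scene")[0]))
```

```text
knob top [-0.14928403 -0.01808511  0.099     ] rail ends [-0.15018561 -0.13557946  0.03      ] [-0.14809103  0.13916626  0.03      ]
5.542 [-0.15129896 -0.01953284  0.14064949] [0.92762513 0.63323659 0.32200221]
6.192 False [-0.15127557 -0.01977692  0.08075847] [-0.69776104  0.62736515  0.12465002]
6.75 0.027385089614434803 29.342831075191498 [-0.97696619 -0.94176316  4.87568034] [-0.15181785 -0.0200243   0.08038924]
(np.float32(-0.3380899), np.float32(0.109390855), 65)
```

The grip is good: gap 27 mm, 29 N. Next I'll write the controller (EKF with a disturbance state plus LQR) and test it offline on the mass spread.

```bash
cat > ctl.py <<'E'
import numpy as np
from scipy.linalg import solve_discrete_are,expm
G,L=.87,.055
def acc(th,w,c,s=1.): return (.086*s*np.sin(th)+G*(c-L*np.sin(th))-.006*w)/(.0125*s)
def path(c0,c1,t):  # carriage in one cycle: .05 s held, then .25 s move
    u=np.clip((t-.05)/.25,0,1); return c0+(c1-c0)*u*u*(3-2*u)
def step(th,w,d,cf,T,s=1.,h=.01,t0=0):
    for k in range(int(round(T/h))):
        w+=h*acc(th,w,cf(t0+k*h)+d,s);th+=h*w
        if th<-.35: th,w=-.35,max(w,0)
        if th>.35: th,w=.35,min(w,0)
    return th,w
A=np.array([[0,1],[(.086-G*L)/.0125,-.006/.0125]]);B=np.array([[0],[G/.0125]])
M=expm(np.block([[A,B],[np.zeros((1,3))]])*.3);Ad,Bd=M[:2,:2],M[:2,2:]
S=solve_discrete_are(Ad,Bd,np.diag([20,1.]),np.array([[600.]]))
K=np.linalg.solve(600+Bd.T@S@Bd,Bd.T@S@Ad)[0]
class Ctl:
    def __init__(s,c): s.x=np.array([-.35,0,0.]);s.P=np.diag([1e-4,1e-4,1e-5]);s.c=s.cp=c
    def update(s,z,T=.3):
        """advance over the last cycle (cp -> c), take in the angle z"""
        f=lambda x:np.r_[step(x[0],x[1],x[2],lambda t:path(s.cp,s.c,t),T),x[2]]
        e=1e-3;x=f(s.x);F=np.eye(3);F[:2,:2]=Ad;F[:2,2]=Bd[:,0]
        s.P=F@s.P@F.T+np.diag([2e-5,4e-4,1e-6])
        y=z-x[0];k=s.P[:,0]/(s.P[0,0]+8e-5)
        if abs(y)<.2: x=x+k*y;s.P=s.P-np.outer(k,s.P[0])
        if z<-.33 and x[0]<-.33: x[1]=max(min(x[1],.3),-.3)
        x[2]=np.clip(x[2],-.02,.02);s.x=x
    def command(s,r,rd,rdd):
        """reference at the time the move takes hold (0.17 s on)"""
        th,w=step(s.x[0],s.x[1],s.x[2],lambda t:s.c,.17)
        ff=(.0125*rdd+.006*rd-.086*np.sin(r))/G+L*np.sin(r)
        c=ff-K@[th-r,w-rd]-s.x[2]
        s.cp=s.c;s.c=float(np.clip(np.clip(c,s.c-.035,s.c+.035),-.07,.07));return s.c
def mj(a,b,T,t):
    u=np.clip(t/T,0,1);D=b-a
    return a+D*(10*u**3-15*u**4+6*u**5),D/T*(30*u**2-60*u**3+30*u**4),D/T**2*(60*u-180*u**2+120*u**3)
if __name__=="__main__":
    print(K)
    for sc in(.8,1,1.25):
      for seed in range(3):
        rng=np.random.default_rng(seed);th,w=-.35,0;k=Ctl(-.02);H=[];dcal=rng.normal(0,.002)
        for i in range(75):
            t=i*.3+.17;k.update(th+rng.normal(0,.008))
            r=mj(-.35,.025,4,t) if t<13 else mj(.025,-.37,4,t-13)
            k.command(*r);a,b=k.cp,k.c
            for j in range(30):
                th,w=step(th,w,dcal,lambda u:path(a,b,u),.01,sc,t0=j*.01);H.append((i*.3+j*.01,th,w,b))
        H=np.array(H);h=H[(H[:,0]>5.5)&(H[:,0]<13)];l=H[(H[:,0]>14)]
        print(sc,"hold err",abs(h[:,1]-.025).max().round(3),"peak",H[:,1].max().round(3),"land w",l[l[:,1]<-.32][:,2].min().round(3),"end",H[-1,1:].round(3),"c range",H[:,3].min(),H[:,3].max())
E
python3 ctl.py
```

```text
[0.1235665  0.05257442]
0.8 hold err 0.088 peak 0.098 land w -0.3 end [-0.35   0.     0.008] c range -0.024973666193134014 0.0330758783625056
0.8 hold err 0.087 peak 0.101 land w -0.264 end [-0.35   0.     0.006] c range -0.023072301783184843 0.026765734460968263
0.8 hold err 0.375 peak 0.35 land w -0.697 end [-0.309  0.054  0.008] c range -0.054628354573653726 0.050964117148548836
1 hold err 0.032 peak 0.059 land w -0.21 end [-0.35   0.     0.015] c range -0.012578481964889565 0.024868387985847503
1 hold err 0.064 peak 0.089 land w -0.14 end [-0.35   0.     0.013] c range -0.017385093021983194 0.021555044143184564
1 hold err 0.057 peak 0.082 land w -0.184 end [-0.338  0.014  0.014] c range -0.015040323684473625 0.022824775114138603
1.25 hold err 0.214 peak 0.35 land w -0.488 end [-0.35   0.     0.015] c range -0.03956638541921788 0.0321401596614069
1.25 hold err 0.34 peak 0.35 land w -0.606 end [-0.35   0.     0.012] c range -0.03759420507747863 0.04168793290334639
1.25 hold err 0.325 peak 0.35 land w -0.58 end [-0.35   0.     0.012] c range -0.036219058277903726 0.03159732385705376
```

```bash
cat > ctl.py <<'E'
import numpy as np
from scipy.linalg import solve_discrete_are,expm
G,L=.87,.055
def acc(th,w,c,s): return (.086*s*np.sin(th)+G*(c-L*np.sin(th))-.006*w)/(.0125*s)
def path(c0,c1,t):  # carriage in one cycle: .05 s held, then .25 s move
    u=np.clip((t-.05)/.25,0,1); return c0+(c1-c0)*u*u*(3-2*u)
def step(th,w,d,cf,T,s,h=.01,t0=0):
    for k in range(int(round(T/h))):
        w+=h*acc(th,w,cf(t0+k*h)+d,s);th+=h*w
        if th<-.35: th,w=-.35,max(w,0)
        if th>.35: th,w=.35,min(w,0)
    return th,w
class KF:
    def __init__(m,s):
        m.s=s;m.x=np.array([-.35,0,0.]);m.P=np.diag([1e-6,1e-6,4e-6]);m.ll=0
        A=np.array([[0,1],[(.086*s-G*L)/(.0125*s),-.006/(.0125*s)]]);B=np.array([[0],[G/(.0125*s)]])
        M=expm(np.block([[A,B],[np.zeros((1,3))]])*.3);m.F=np.eye(3);m.F[:2,:]=M[:2]
        S=solve_discrete_are(M[:2,:2],M[:2,2:],np.diag([20,1.]),np.array([[R0]]));b=M[:2,2:]
        m.K=np.linalg.solve(R0+b.T@S@b,b.T@S@M[:2,:2])[0]
    def update(m,z,cp,c,T):
        x=np.r_[step(m.x[0],m.x[1],m.x[2],lambda t:path(cp,c,t),T,m.s),m.x[2]]
        if x[0]<=-.3499: F=np.diag([0,0,1.])
        else: F=m.F
        m.P=F@m.P@F.T+np.diag([2e-6,3e-5,1e-8])
        y=z-x[0];v=m.P[0,0]+SIG**2;k=m.P[:,0]/v;y=np.clip(y,-4*v**.5,4*v**.5)
        m.ll=.98*m.ll-.5*(y*y/v+np.log(v));x=x+k*y;m.P=m.P-np.outer(k,m.P[0])
        x[2]=np.clip(x[2],-.01,.01);m.x=x
    def cmd(m,c,r,rd,rdd):
        th,w=step(m.x[0],m.x[1],m.x[2],lambda t:c,.17,m.s)
        ff=(.0125*m.s*rdd+.006*rd-.086*m.s*np.sin(r))/G+L*np.sin(r)
        return ff-m.K@[th-r,w-rd]-m.x[2]
R0=300.;SIG=.008
class Ctl:
    def __init__(s,c): s.b=[KF(q) for q in(.8,.9,1,1.12,1.25)];s.c=s.cp=c
    def update(s,z,T=.3):
        for m in s.b: m.update(z,s.cp,s.c,T)
        l=np.array([m.ll for m in s.b]);s.w=np.exp(l-l.max());s.w/=s.w.sum()
        s.x=sum(w*m.x for w,m in zip(s.w,s.b));s.s=sum(w*m.s for w,m in zip(s.w,s.b))
    def command(s,*r):
        c=sum(w*m.cmd(s.c,*r) for w,m in zip(s.w,s.b))
        s.cp=s.c;s.c=float(np.clip(np.clip(c,s.c-.035,s.c+.035),-.07,.07));return s.c
def mj(a,b,T,t):
    u=np.clip(t/T,0,1);D=b-a
    return a+D*(10*u**3-15*u**4+6*u**5),D/T*(30*u**2-60*u**3+30*u**4),D/T**2*(60*u-180*u**2+120*u**3)
if __name__=="__main__":
    print(KF(1).K)
    for sc in(.8,.87,1,1.1,1.25):
      for seed in range(3):
        rng=np.random.default_rng(seed);th,w=-.35,0;k=Ctl(-.02);H=[];dcal=rng.normal(0,.002);zb=rng.normal(0,.006)
        for i in range(75):
            t=i*.3+.17;k.update(th+zb+rng.normal(0,.006))
            r=mj(-.35,.025,4,t) if t<13 else mj(.025,-.37,4,t-13)
            k.command(*r);a,b=k.cp,k.c;jit=rng.normal(0,.0007)
            for j in range(30):
                th,w=step(th,w,dcal+jit,lambda u:path(a,b,u),.01,sc,t0=j*.01);H.append((i*.3+j*.01,th,w,b))
        H=np.array(H);h=H[(H[:,0]>6)&(H[:,0]<13)];l=H[(H[:,0]>14)]
        print(sc,round(k.s,2),"hold err",abs(h[:,1]-.025).max().round(3),"peak",H[:,1].max().round(3),"land w",l[l[:,1]<-.32][:,2].min().round(3),"end",H[-1,1:].round(3),"c",H[:,3].min().round(3),H[:,3].max().round(3))
E
time python3 ctl.py
```

```text
[0.13779508 0.05680597]
0.8 0.8 hold err 0.043 peak 0.066 land w -0.192 end [-0.35   0.     0.006] c -0.014 0.019
0.8 0.8 hold err 0.028 peak 0.044 land w -0.147 end [-0.35   0.     0.006] c -0.006 0.015
0.8 0.8 hold err 0.042 peak 0.067 land w -0.133 end [-0.35   0.     0.006] c -0.006 0.016
0.87 0.9 hold err 0.043 peak 0.059 land w -0.133 end [-0.35  0.    0.01] c -0.006 0.019
0.87 0.9 hold err 0.031 peak 0.04 land w -0.131 end [-0.35   0.     0.009] c -0.009 0.015
0.87 0.9 hold err 0.037 peak 0.082 land w -0.121 end [-0.35   0.     0.009] c -0.017 0.017
1 1.0 hold err 0.046 peak 0.066 land w -0.195 end [-0.35   0.     0.013] c -0.008 0.02
1 1.0 hold err 0.032 peak 0.044 land w -0.149 end [-0.35   0.     0.013] c -0.006 0.026
1 1.0 hold err 0.046 peak 0.071 land w -0.124 end [-0.35   0.     0.013] c -0.009 0.027
1.1 1.12 hold err 0.047 peak 0.061 land w -0.164 end [-0.35   0.     0.017] c -0.008 0.033
1.1 1.12 hold err 0.037 peak 0.039 land w -0.108 end [-0.35   0.     0.017] c -0.007 0.027
1.1 1.12 hold err 0.041 peak 0.066 land w -0.115 end [-0.35   0.     0.016] c -0.01 0.028
1.25 1.25 hold err 0.047 peak 0.082 land w -0.196 end [-0.35   0.     0.021] c -0.011 0.035
1.25 1.25 hold err 0.037 peak 0.042 land w -0.158 end [-0.35   0.     0.021] c -0.008 0.03
1.25 1.25 hold err 0.053 peak 0.078 land w -0.116 end [-0.35   0.     0.021] c -0.012 0.028
real	0m5.650s
user	0m9.611s
sys	0m0.060s
```

```bash
cat > run.py <<'E'
import sys,pickle,os
from h import *
from ctl import *
def cycle(k,ref,log):
    """one look and one correction; ref(t) gives the reference t s into the stage"""
    t=sense()['time_s'];img=camera("scene")[0];z=float(edge(img)[0])
    z-=k.b0*np.clip(-z/.35,0,1)
    k.update(z,.3 if k.t is None else t-k.t);k.t=t
    if k.t0 is None: k.t0=t
    r=ref(t-k.t0+.17);move_l(tcp(k.command(*r)),RT,feed=.5)
    log.append([t,z,*k.x,k.s,r[0],k.c,st(sense()['position'])[1]]);return img
def stage(k,ref,n,name,keep=True):
    log=[];k.t0=None
    for i in range(n): img=cycle(k,ref,log)
    print("t z th w d s ref c cact");print(np.array(log).round(3)[-24:])
    cv2.imwrite(f'pics/{name}.png',cv2.resize(img[150:240,190:300,::-1],None,fx=7,fy=6 and 7,interpolation=cv2.INTER_CUBIC)[:600,:800]);np.save(f'{name}.npy',img)
    pickle.dump(k,open('k.pkl','wb'))
E
python3 - <<'E'
from run import *
k=Ctl(-.02);k.t=None
z=[float(edge(camera("scene")[0])[0]) for _ in range(3)];print(z);k.b0=np.mean(z)+.35
stage(k,lambda t:mj(-.35,.025,4,t),19,'lift')
E
```

```text
[-0.3406793475151062, -0.3305555284023285, -0.33869868516921997]
t z th w d s ref c cact
[[ 6.950e+00 -3.490e-01 -3.500e-01  0.000e+00  0.000e+00  1.014e+00
  -3.500e-01  1.500e-02  1.700e-02]
 [ 7.250e+00 -3.520e-01 -3.500e-01  3.000e-03 -0.000e+00  1.034e+00
  -3.450e-01  1.900e-02  1.800e-02]
 [ 7.550e+00 -3.410e-01 -3.460e-01  3.600e-02  0.000e+00  1.068e+00
  -3.300e-01  2.100e-02  2.000e-02]
 [ 7.850e+00 -3.490e-01 -3.490e-01  9.000e-03 -0.000e+00  1.178e+00
  -3.040e-01  3.400e-02  3.400e-02]
 [ 8.150e+00 -3.330e-01 -3.370e-01  1.140e-01  1.000e-03  1.182e+00
  -2.660e-01  1.700e-02  1.600e-02]
 [ 8.450e+00 -2.580e-01 -2.590e-01  3.080e-01  1.000e-03  1.144e+00
  -2.190e-01  1.000e-03 -1.000e-03]
 [ 8.750e+00 -1.850e-01 -1.820e-01  2.250e-01  1.000e-03  1.153e+00
  -1.680e-01  1.100e-02  1.100e-02]
 [ 9.050e+00 -1.740e-01 -1.640e-01  7.200e-02 -0.000e+00  1.139e+00
  -1.160e-01  1.800e-02  1.900e-02]
 [ 9.350e+00 -1.450e-01 -1.430e-01  1.340e-01 -1.000e-03  1.130e+00
  -6.800e-02  5.000e-03  4.000e-03]
 [ 9.650e+00 -1.090e-01 -1.020e-01  1.810e-01 -1.000e-03  1.121e+00
  -2.80
[... 265 characters left out ...]
00e-02  5.300e-02 -1.000e-03  1.120e+00
   2.400e-02 -1.000e-03 -0.000e+00]
 [ 1.085e+01  4.100e-02  4.000e-02 -4.300e-02 -1.000e-03  1.120e+00
   2.500e-02  0.000e+00 -0.000e+00]
 [ 1.115e+01  4.300e-02  3.900e-02 -4.000e-03 -1.000e-03  1.120e+00
   2.500e-02 -4.000e-03 -5.000e-03]
 [ 1.145e+01  6.500e-02  5.800e-02  3.000e-02 -1.000e-03  1.120e+00
   2.500e-02 -7.000e-03 -8.000e-03]
 [ 1.175e+01  8.400e-02  7.700e-02  1.300e-02 -0.000e+00  1.120e+00
   2.500e-02 -7.000e-03 -8.000e-03]
 [ 1.205e+01  7.500e-02  7.400e-02 -4.600e-02 -0.000e+00  1.120e+00
   2.500e-02 -2.000e-03 -2.000e-03]
 [ 1.235e+01  4.900e-02  5.100e-02 -7.800e-02 -0.000e+00  1.120e+00
   2.500e-02  1.000e-03  1.000e-03]]
```

View pics/lift.png

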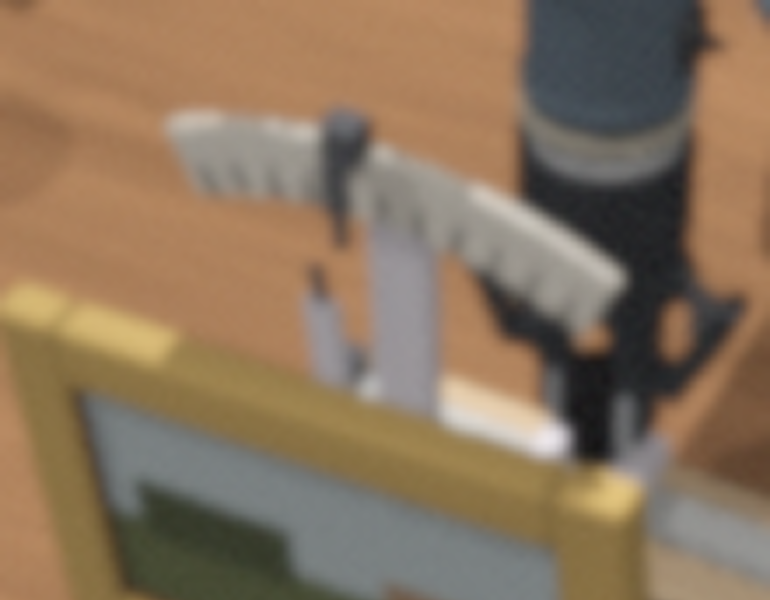

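The pointer tip is at (235.1,188.3) px and the clip tip at (238.6,185.0). So the pointer stands a little past the clip, on the positive side. I'll refine the target from this and hold.

Run:
```python
from run import *
r,a=pol(onx("scene",[[238.6,185.0],[235.1,188.3]],.046));print(r,a)
k=pickle.load(open('k.pkl','rb'));z=np.load('lift.npy');e=float(edge(z)[0]);print(e)
tgt=float(np.clip(a[0]+(e-a[1]),0,.05));print("target",tgt);k.tgt=tgt
stage(k,lambda t:mj(.025,tgt,1,t),18,'hold1')
```

```text
[0.17938797 0.16512072] [0.01266215 0.0779071 ]
0.04936469346284866
target 0.0
t z th w d s ref c cact
[[ 1.265e+01  4.600e-02  4.200e-02 -2.400e-02 -0.000e+00  1.120e+00
   2.400e-02 -8.000e-03 -9.000e-03]
 [ 1.295e+01  6.600e-02  5.800e-02  8.000e-03 -0.000e+00  1.120e+00
   1.400e-02 -8.000e-03 -9.000e-03]
 [ 1.325e+01  4.000e-02  4.200e-02 -8.900e-02 -0.000e+00  1.120e+00
   2.000e-03  7.000e-03  7.000e-03]
 [ 1.355e+01  0.000e+00  2.000e-03 -9.900e-02 -0.000e+00  1.120e+00
   0.000e+00  3.000e-03  1.000e-03]
 [ 1.385e+01  1.600e-02  9.000e-03  3.300e-02 -0.000e+00  1.120e+00
   0.000e+00 -7.000e-03 -9.000e-03]
 [ 1.415e+01  2.700e-02  2.600e-02  3.000e-02 -0.000e+00  1.120e+00
   0.000e+00 -2.000e-03 -4.000e-03]
 [ 1.445e+01  1.900e-02  2.000e-02 -3.900e-02 -0.000e+00  1.120e+00
   0.000e+00  1.000e-03 -0.000e+00]
 [ 1.475e+01  9.000e-03  9.000e-03 -3.300e-02 -0.000e+00  1.120e+00
   0.000e+00  0.000e+00 -1.000e-03]
 [ 1.505e+01  0.000e+00  1.000e-03 -1.400e-02 -0.000e+00  1.120e+00
   0.000e+00  1.000e-03 -1.000e-03]
 [ 1.535e+01 -3.000e-03 -2.000e-03 -6.000e-03 -0.000e+00  1.1
[... 175 characters left out ...]
00e+00  9.000e-03 -0.000e+00  1.120e+00
   0.000e+00 -1.000e-03 -2.000e-03]
 [ 1.625e+01  1.200e-02  9.000e-03  1.700e-02 -0.000e+00  1.120e+00
   0.000e+00 -3.000e-03 -4.000e-03]
 [ 1.655e+01  6.000e-03  8.000e-03 -1.100e-02 -0.000e+00  1.120e+00
   0.000e+00  2.000e-03  0.000e+00]
 [ 1.685e+01  8.000e-03  6.000e-03 -1.100e-02 -0.000e+00  1.120e+00
   0.000e+00 -1.000e-03 -3.000e-03]
 [ 1.715e+01  1.000e-02  9.000e-03  7.000e-03  0.000e+00  1.120e+00
   0.000e+00 -1.000e-03 -3.000e-03]
 [ 1.745e+01 -4.000e-03 -1.000e-03 -2.700e-02 -0.000e+00  1.120e+00
   0.000e+00  4.000e-03  2.000e-03]
 [ 1.775e+01 -1.200e-02 -1.100e-02 -2.000e-02 -0.000e+00  1.120e+00
   0.000e+00  1.000e-03 -0.000e+00]]
```

View pics/hold1.png

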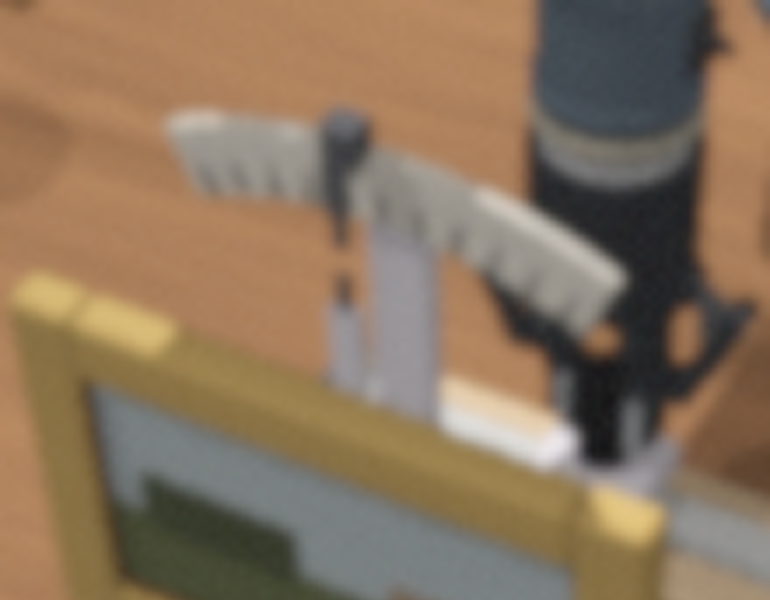

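The pointer tip (239.1,189.7 px) now stands directly under the clip's tongue (238.7,184.7 px), so the two are aligned. I'll hold a further 7.5 s with a fine-trimmed target.

Run:
```python
from run import *
r,a=pol(onx("scene",[[238.7,184.8],[239.1,189.7]],.046));print(r,a)
k=pickle.load(open('k.pkl','rb'));e=float(edge(np.load('hold1.npy'))[0])
tgt=float(np.clip(.5*(a[0]+e-a[1])+.5*k.tgt,-.03,.03));print(e,"target",tgt);o=k.tgt;k.tgt=tgt
stage(k,lambda t:mj(o,tgt,1,t),26,'hold2')
```

```text
[0.18013444 0.16483793] [0.01085801 0.01021947]
-0.011486006900668144 target -0.005423732526981879
t z th w d s ref c cact
[[ 1.865e+01  2.000e-03  1.000e-03 -4.000e-03 -0.000e+00  1.120e+00
  -5.000e-03  1.000e-03 -1.000e-03]
 [ 1.895e+01 -3.000e-03 -2.000e-03 -9.000e-03 -0.000e+00  1.120e+00
  -5.000e-03  0.000e+00 -1.000e-03]
 [ 1.925e+01 -1.200e-02 -1.000e-02 -1.400e-02 -0.000e+00  1.120e+00
  -5.000e-03  2.000e-03  1.000e-03]
 [ 1.955e+01 -1.700e-02 -1.600e-02 -9.000e-03 -0.000e+00  1.120e+00
  -5.000e-03  2.000e-03  0.000e+00]
 [ 1.985e+01 -2.300e-02 -2.100e-02 -0.000e+00 -0.000e+00  1.120e+00
  -5.000e-03  3.000e-03  1.000e-03]
 [ 2.015e+01 -1.800e-02 -1.900e-02  1.400e-02 -0.000e+00  1.120e+00
  -5.000e-03  0.000e+00 -1.000e-03]
 [ 2.045e+01 -1.000e-02 -1.100e-02  2.500e-02 -0.000e+00  1.120e+00
  -5.000e-03 -0.000e+00 -2.000e-03]
 [ 2.075e+01  0.000e+00 -2.000e-03  1.800e-02 -0.000e+00  1.120e+00
  -5.000e-03 -1.000e-03 -2.000e-03]
 [ 2.105e+01  2.000e-03  2.000e-03  2.000e-03 -0.000e+00  1.120e+00
  -5.000e-03  0.000e+00 -1.000e-03]
 [ 2.135e+01  5.000e-03  4.000e-03 -3.000
[... 819 characters left out ...]
00e-03 -4.800e-02 -0.000e+00  1.120e+00
  -5.000e-03  4.000e-03  2.000e-03]
 [ 2.405e+01 -1.600e-02 -1.700e-02 -8.000e-03 -0.000e+00  1.120e+00
  -5.000e-03  0.000e+00 -1.000e-03]
 [ 2.435e+01 -6.000e-03 -8.000e-03  3.000e-02  0.000e+00  1.120e+00
  -5.000e-03 -2.000e-03 -3.000e-03]
 [ 2.465e+01  1.000e-03  1.000e-03  1.500e-02  0.000e+00  1.120e+00
  -5.000e-03 -1.000e-03 -2.000e-03]
 [ 2.495e+01 -6.000e-03 -4.000e-03 -1.700e-02 -0.000e+00  1.120e+00
  -5.000e-03  2.000e-03  1.000e-03]
 [ 2.525e+01 -2.000e-03 -4.000e-03 -1.000e-03  0.000e+00  1.120e+00
  -5.000e-03 -2.000e-03 -3.000e-03]
 [ 2.555e+01 -5.000e-03 -4.000e-03  3.000e-03  0.000e+00  1.120e+00
  -5.000e-03  1.000e-03 -1.000e-03]]
```

View pics/hold2.png

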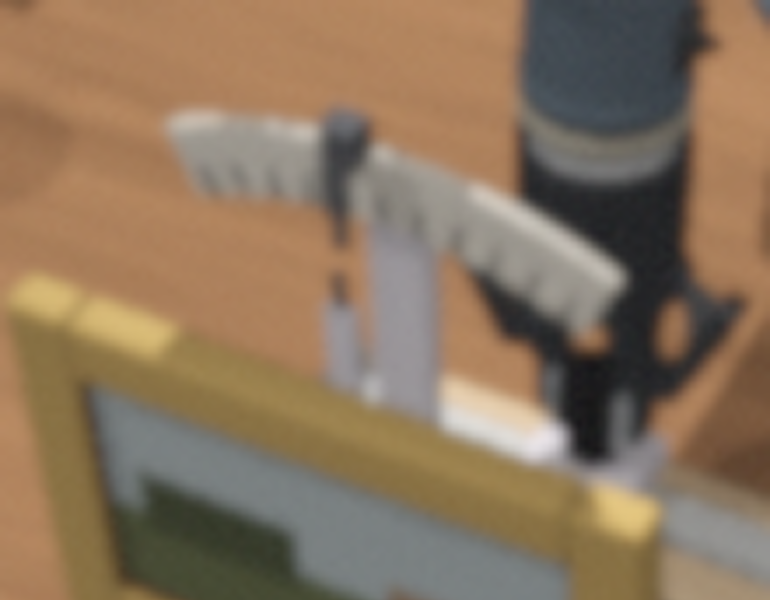

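The pointer stayed under the clip for the whole 7.5 s: tip (238.3,189.3 px), clip (238.7,184.8 px), spread ±0.025 rad. Now I'll lower it.

Run:
```python
from run import *
k=pickle.load(open('k.pkl','rb'))
stage(k,lambda t:mj(k.tgt,-.365,4.5,t),20,'low')
```

```text
t z th w d s ref c cact
[[ 2.585e+01 -9.000e-03 -8.000e-03 -1.300e-02 -0.000e+00  1.120e+00
  -6.000e-03  0.000e+00 -1.000e-03]
 [ 2.615e+01 -1.100e-02 -1.100e-02 -7.000e-03 -0.000e+00  1.120e+00
  -9.000e-03 -1.000e-03 -2.000e-03]
 [ 2.645e+01 -1.500e-02 -1.500e-02 -2.300e-02 -0.000e+00  1.120e+00
  -1.900e-02 -1.000e-03 -2.000e-03]
 [ 2.675e+01 -2.800e-02 -2.800e-02 -6.000e-02 -0.000e+00  1.120e+00
  -3.800e-02  1.000e-03 -1.000e-03]
 [ 2.705e+01 -4.400e-02 -4.600e-02 -8.500e-02  0.000e+00  1.120e+00
  -6.600e-02  0.000e+00 -1.000e-03]
 [ 2.735e+01 -5.900e-02 -6.400e-02 -9.900e-02  0.000e+00  1.120e+00
  -1.020e-01  0.000e+00 -1.000e-03]
 [ 2.765e+01 -8.900e-02 -9.300e-02 -1.380e-01  0.000e+00  1.120e+00
  -1.440e-01  5.000e-03  3.000e-03]
 [ 2.795e+01 -1.390e-01 -1.410e-01 -1.850e-01  0.000e+00  1.120e+00
  -1.880e-01  1.100e-02  1.000e-02]
 [ 2.825e+01 -2.010e-01 -2.010e-01 -1.980e-01  0.000e+00  1.120e+00
  -2.330e-01  1.600e-02  1.400e-02]
 [ 2.855e+01 -2.640e-01 -2.620e-01 -1.790e-01  0.000e+00  1.120e+00
  -2.740e-01  2.000e-02  1.800e-02]
 [ 2.885e+01 -3.160e-01 -3.140e-01 -
[... 304 characters left out ...]
00e-01  0.000e+00  0.000e+00  1.120e+00
  -3.620e-01  1.800e-02  1.600e-02]
 [ 3.005e+01 -3.510e-01 -3.500e-01 -0.000e+00  0.000e+00  1.120e+00
  -3.650e-01  1.800e-02  1.600e-02]
 [ 3.035e+01 -3.510e-01 -3.500e-01  0.000e+00  0.000e+00  1.120e+00
  -3.650e-01  1.700e-02  1.600e-02]
 [ 3.065e+01 -3.500e-01 -3.500e-01  0.000e+00  0.000e+00  1.120e+00
  -3.650e-01  1.700e-02  1.600e-02]
 [ 3.095e+01 -3.500e-01 -3.500e-01  0.000e+00  0.000e+00  1.120e+00
  -3.650e-01  1.700e-02  1.600e-02]
 [ 3.125e+01 -3.500e-01 -3.500e-01  0.000e+00  0.000e+00  1.120e+00
  -3.650e-01  1.700e-02  1.600e-02]
 [ 3.155e+01 -3.440e-01 -3.500e-01  0.000e+00  0.000e+00  1.120e+00
  -3.650e-01  1.700e-02  1.600e-02]]
```

Run:
```python
from run import *
move_l(tcp(-.02),RT,feed=.03);print(edge(camera("scene")[0]))
command_gripper(.085);move_l(tcp(-.02,.16),RT,feed=.12);move_l(tcp(-.02,.25),RT,feed=.2)
sleep(.3);s=sense();im=camera("scene")[0];print(s['time_s'],s['position'],s['wrist_force'],s['gripper_force'],edge(im))
a=np.load('scene0.npz')['p'].astype(int);d=abs(im.astype(int)-a).max(2)
for n,(u,v) in dict(glue=(400,265),bowl=(173,165),tape=(147,192)).items(): print(n,(d[v-20:v+20,u-20:u+20]>60).sum())
t=camera("top")[0];d=abs(t.astype(int)-np.load('top0.npz')['p']).max(2);print("jar",(d[228:256,115:142]>60).sum())
print(finish_job())
```

```text
(np.float32(-0.3379713), np.float32(0.10952155), 70)
35.6083 [ 0.48607806 -0.00771698  0.24899805] [ 0.19878353 -0.32202764 -0.18721282] 0.0 (np.float32(-0.34481823), np.float32(0.108882606), 74)
glue 0
bowl 0
tape 0
jar 0
the job is handed in; nothing more can be done
None
```

The job is handed in at 35.6 s: the pointer was held at the clip for over 7 s (my estimate; no verdict came back), the picture was lowered onto its starting rest at about 0.13 rad/s, the knob was released, and the bystanders show no change in the camera images.

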